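Close and lock the bangle tray's stop

TASK

The two bangle piles in the front channel of the display tray are loose. Free the clamp knob on the sliding stop, slide the stop along its rail until it gently pushes both piles up snug against each other and the end wall, then turn the knob tight again so that the stop is locked there, and let go. Do not squeeze the bangles hard, and leave the pile behind the rail and the other wares as they are.

Things in the scene. Friction and masses are not known exactly. Their poses are not given: they have to be found in the camera images.
- tray: Fixed sheet-steel display tray, 260 mm (its x) by 360 mm (its y), floor 4 mm above the counter, walls 30 mm high. Origin: centre of its underside; z up. A fixed aluminium rail 35 mm wide, top at z 22 mm, runs along y at x -17.5 mm. The front channel, 91 mm wide, lies between the rail (x -35 mm) and the front wall (x -126 mm); its end wall's inner face is at y +165 mm (34 mm high).
- end_wall (a point): Point on the inner face of the end wall, mid channel: tray (-80.5, +165, 22) mm. Axes as the tray's.
- carriage (a joint): Slide of the stop along the rail towards the end wall (tray +y), in m, range 0 to 0.14: at 0 the stop's face is 250 mm from the end wall, at q it is 0.250 - q. Slides with about 2 to 3 N when free (slowly); clamped it holds against 10 to 20 N. Pushing the piles adds about 1 N each.
- stop_face (a point): Centre of the stop plate's face that looks to the end wall (tray +y). The plate is 80 mm across the channel, 8 mm thick, from 7 to 40 mm above the counter, carried by an aluminium carriage 47 x 50 mm on the rail, top 40 mm above the counter. Axes as the tray's.
- knob (a joint): Clamp knob on top of the carriage, upright axis, rad, range 0 to 1.5 with hard stops: grows clockwise seen from above (tightening). The clamp bites from 0.6; below 0.5 the carriage is free; above 1.05 it is locked (it takes about 0.2 N m).
- knob_grip (a point): Where to grip the knob: on its axis, 71 mm above the counter. The knob is a black bar 46 mm long (along this point's x), 14 mm thick (along its y), from 52 to 84 mm above the counter, on a 12 mm neck. The axis stands over the middle of the carriage: 63 mm in tray +x and 25 mm in tray -y from stop_face. At knob value 0 the bar lies along the tray's x; it may stay held while the stop is slid.
- pile_small: Pile of equal brass bangles tied as one rigid piece, standing flat: 62 mm in diameter, 36 mm tall, 100 to 210 g. Origin: centre of its underside. It stands either in the front channel (tray x below -0.04) or behind the rail (tray x above 0); two of the three piles are in the channel, which two varies.
- pile_medium: Pile of equal brass bangles tied as one rigid piece, standing flat: 68 mm in diameter, 36 mm tall, 100 to 210 g. Origin: centre of its underside. It stands either in the front channel (tray x below -0.04) or behind the rail (tray x above 0); two of the three piles are in the channel, which two varies.
- pile_large: Pile of equal brass bangles tied as one rigid piece, standing flat: 74 mm in diameter, 36 mm tall, 100 to 210 g. Origin: centre of its underside. It stands either in the front channel (tray x below -0.04) or behind the rail (tray x above 0); two of the three piles are in the channel, which two varies.
- tin: Bystander: closed round tin, 60 mm in diameter, 85 mm tall; origin at centre of its underside.
- dish: Bystander: empty steel dish, 110 mm in diameter, 28 mm tall; origin at centre of its underside.
- jar: Bystander: closed jar, 52 mm in diameter, 70 mm tall; origin at centre of its underside.
Things that resemble listed ones, but are neither listed nor needed, are in the scene too. Leave any pink or purple look-alike of the pile_small alone. What is shaped like the pile_large but pink is not meant.

How it is judged:
On the way, in this order (a step that is already met when the one before it is completed fails the run):
1. the knob is turned free (below 0.5 rad) (value of joint knob below 0.5 rad), for 0.1 s.
2. the stop has closed the row of two piles up, knob still free (((x of each of pile_medium, pile_large in the frame of tray below -0.04 m and y of pile_medium in the frame of tray between 0 and 0.165 m and angle between each of pile_medium, pile_large's own z axis and vertical below 0.15 rad and y of pile_large in the frame of tray between 0 and 0.165 m and y of stop_face in the frame of tray above 0.019 m) or (x of each of pile_small, pile_large in the frame of tray below -0.04 m and y of pile_small in the frame of tray between 0 and 0.165 m and angle between each of pile_small, pile_large's own z axis and vertical below 0.15 rad and y of pile_large in the frame of tray between 0 and 0.165 m and y of stop_face in the frame of tray above 0.025 m) or (x of each of pile_small, pile_medium in the frame of tray below -0.04 m and y of pile_small in the frame of tray between 0 and 0.165 m and angle between each of pile_small, pile_medium's own z axis and vertical below 0.15 rad and y of pile_medium in the frame of tray between 0 and 0.165 m and y of stop_face in the frame of tray above 0.031 m)) and value of joint knob below 0.6 rad), for 0.1 s.
3. the knob is turned tight (above 1.05 rad) (value of joint knob above 1.05 rad), for 0.2 s.
At the end, for the whole second after the job is handed in: Both piles stand upright in the front channel between the stop and the end wall, the stop's face no further from the end wall than the sum of their two diameters plus 4 mm, the knob tight (above 1.05 rad), the stop at rest (((x of each of pile_medium, pile_large in the frame of tray below -0.04 m and y of pile_medium in the frame of tray between 0 and 0.165 m and angle between each of pile_medium, pile_large's own z axis and vertical below 0.15 rad and y of pile_large in the frame of tray between 0 and 0.165 m and y of stop_face in the frame of tray above 0.019 m) or (x of each of pile_small, pile_large in the frame of tray below -0.04 m and y of pile_small in the frame of tray between 0 and 0.165 m and angle between each of pile_small, pile_large's own z axis and vertical below 0.15 rad and y of pile_large in the frame of tray between 0 and 0.165 m and y of stop_face in the frame of tray above 0.025 m) or (x of each of pile_small, pile_medium in the frame of tray below -0.04 m and y of pile_small in the frame of tray between 0 and 0.165 m and angle between each of pile_small, pile_medium's own z axis and vertical below 0.15 rad and y of pile_medium in the frame of tray between 0 and 0.165 m and y of stop_face in the frame of tray above 0.031 m)) and value of joint knob above 1.05 rad and velocity of joint carriage between -0.02 and 0.02 m/s); the robot touches nothing.
It fails at once if the bangles are squeezed hard (over 30 N between the stop and a pile) (contact force between carriage and pile_small above 30 N or contact force between carriage and pile_medium above 30 N or contact force between carriage and pile_large above 30 N).
It fails at once if the pile behind the rail is disturbed (moved over 20 mm) ((x of pile_small in the frame of tray above -0.01 m and distance of pile_small from where it was at the start of the episode above 0.02 m) or (x of pile_medium in the frame of tray above -0.01 m and distance of pile_medium from where it was at the start of the episode above 0.02 m) or (x of pile_large in the frame of tray above -0.01 m and distance of pile_large from where it was at the start of the episode above 0.02 m)).
It fails at once if the tin, dish or jar is disturbed (moved over 20 mm) (distance of any of tin, dish, jar from where it was at the start of the episode above 0.02 m).
It also fails if it takes over 42 s, if anything falls off the work surface, if the arm or the gripper's body presses on something with over 40 N, if the wrist force passes 120 N, or if a joint passes its speed limit or range.

ROBOT

A 6-joint arm with a two-finger parallel gripper is mounted at the origin on the work surface. World frame = base frame: x ahead of the robot, y to its left, z up, the work surface at z = 0. Lengths are in m, angles in rad, forces in N, time in s.
With the tool pointing down it reaches from about 0.25 to 0.775 m from the base axis. Payload 4 kg.
Tool frame: the origin (TCP) lies midway between the tips of the shut fingers; the grasp point (between the pads) lies 19 mm behind it; z points along the fingers, y is the direction in which the jaws open and shut (so a half turn about z gives the same grasp; the last joint's range is limited). The gripper opens to 94 mm and grips with 3 to 60 N. Pads are 16 mm wide; open, the fingers measure 119 mm over their backs; the gripper's body (75 mm by 177 mm) begins 78 mm behind the grasp point.
Start: joints at [-1.234, 0.087, 1.371, -0, 1.684, -0.103], TCP at [0.234, -0.498, 0.206] pointing down, gripper open.
Joint ranges: [-3.1, 3.1], [-0.76, 2.03], [0.27, 2.55], [-1.08, 4.22], [0.17, 2.65], [-2.57, 2.57]. Speed limits (rad/s): [2.79, 2.79, 3.14, 3.14, 3.14, 3.14].

INTERFACE

Orientations are given as [roll, pitch, yaw] about the fixed x, y, z axes, in that order (R = Rz(yaw) Ry(pitch) Rx(roll)).
In Python, from bench import robot gives the robot as it stands.
- The arm moves only by the tool carry_out, never from a script. Its argument "deltas" is text: rows parted by semicolons, each of 7 numbers parted by spaces: the shift along the tool's x, y, z in mm, then the turn, a rotation vector about the tool's x, y, z in rad, then the closure, from 0 (fully open) to 1 (shut). A call has exactly 8 rows; each row is the pose to reach, as a shift and turn from the pose commanded when the call began, along the tool's axes at that moment; what a row does not reach only later rows make up. A row lasts 1/12 s, in which the tool goes at most 41.7 mm and 7.16 degrees, less where a joint would pass 70% of its speed; a pose out of reach is approached as far as the arm can. A call with a gripper value outside its range is refused whole. The fingers move at their own pace and stop on an object; the grip force is fixed at half the most. Time passes only in rows, so rows that repeat a pose let the fingers close, or fill a call up. It gives the time, the measured TCP pose, the force and the opening at its end, in the units of the state.
- robot.get_obs(): the state, without advancing time (a new reading comes with each control period).
- robot.snapshot(name): name is "scene" or "top"; returns a dict with "pixels" (400x640x3 uint8, red, green, blue), "range_z" (400x640 float32, m along the optical axis (not along the pixel's ray), 0 where there is no reading), "camera_matrix" (3x3 intrinsics, pixels), "rvec" (rotation vector, rad) and "tvec" (3), from world to camera coordinates, as OpenCV has them. Camera axes: x right, y down, z forward; pixel columns grow to the right and rows downward; lengths in m; the calibration is good to about 2 mm. A picture is of the moment at which its call begins.
- robot.close_job(): hands the job in, once; it reports no verdict.
Trained networks look in a picture, given as the dict that the camera call returned (one of the last four; its "shot" number tells which), for a name from the list of things; names that differ only in an ending like _2 or _b are one class to them, and where a whole thing is asked for, a point or a joint stands for the part that bears it (a point fixed in the world has none). Each returns a list of dicts, best first, with "p" (0 to 1); they miss things now and then, are a little off and sometimes report something else, mostly with a low value. They report only what shows in the picture. A call takes as long as a camera call. They do not tell look-alikes from the thing itself.
- robot.look_for(picture, thing): "at" ([x, y, z] in m, in the coordinates of the camera as it stood for that picture, good to about 4 mm: the middle of the surface that is visible of it).
- robot.place_of(picture, thing): "at" ([x, y, z] in m, in the coordinates of the camera as it stood for that picture, good to about 4 mm: a listed point, or the origin of a listed thing).
The state is a dict: "time": time; "joint_positions": joint angles; "qvel": joint speeds; "joint_torque": joint torques, N m; "tool_pos": TCP position; "ee_rot": TCP orientation; "wrist_force": force on the tool from outside, world axes, zero at the start; "wrist_torque": the same for the moment, N m; "width": finger opening in m.
Only numpy, scipy, OpenCV 4.12 (cv2) and the standard library are available. Lean on these libraries where they do the work, as an engineer would, in place of code of your own. Each camera call takes 0.05 s, during which the arm holds its last target.

## Working session

There is one attempt and no reset: what is moved stays moved. The work goes in short steps, Python scripts to look and compute and a tool call to move; the robot and the scene stay as the last step left them, time stands still between calls to the robot, and variables do not carry over. Pictures are saved under pics/ and viewed, and the job is handed in when it is done.

Besides the shell and the picture viewer there is one more tool, called in YAML: its name, and indented under it one key for each argument. carry_out: Moves the arm, as the interface text tells. Its arguments: {"type":"object","properties":{"deltas":{"type":"string"}},"required":["deltas"]}

```bash
ls; mkdir -p pics; cat > h.py <<'E'
import numpy as np, cv2
from bench import robot
def towld(s,p):
    R,_=cv2.Rodrigues(np.array(s["rvec"],float)); return R.T@(np.array(p)-np.array(s["tvec"]).ravel())
def px(s,p):
    q,_=cv2.projectPoints(np.array([p],float),np.array(s["rvec"],float),np.array(s["tvec"],float),np.array(s["camera_matrix"],float),None); return q.ravel().round(0)
def save(s,n): cv2.imwrite("pics/"+n,cv2.cvtColor(s["pixels"],cv2.COLOR_RGB2BGR))
E
python3 - <<'E'
from h import *
o=robot.get_obs(); print(o)
for c in("top","scene"):
    s=robot.snapshot(c); save(s,c+"0.png")
    for t in ["tray","end_wall","stop_face","knob_grip","pile_small","pile_medium","pile_large","tin","dish","jar"]:
        for r in robot.place_of(s,t)[:3]:
            w=towld(s,r["at"]); print(c,t,round(r["p"],2),w.round(4),px(s,w))
E
```

```text
pics
{'time': 0.0, 'joint_positions': array([-1.23409134e+00,  8.79412108e-02,  1.37221150e+00, -1.27681841e-05,
        1.68360038e+00, -1.03105752e-01]), 'qvel': array([-6.04726503e-05,  4.47780991e-04, -3.79588742e-04,  4.71713938e-04,
       -6.75001711e-04, -6.99742668e-04]), 'joint_torque': array([ 8.80465341e-04, -3.40177274e+01, -3.02424359e+01,  7.18888873e-02,
        3.29391507e-02, -1.60658506e-04]), 'tool_pos': array([ 0.23398295, -0.49715306,  0.20433341]), 'ee_rot': array([-3.13944239e+00, -2.09735717e-04,  4.39809092e-01]), 'wrist_force': array([ 0.16975682, -0.27120434, -0.54250749]), 'wrist_torque': array([ 0.02529211, -0.04969009, -0.03837208]), 'width': 0.09388989229449622}
top tray 0.74 [ 0.5559 -0.0041  0.    ] [323. 208.]
top tray 0.62 [0.5165 0.1844 0.0234] [250. 223.]
top end_wall 0.78 [0.5169 0.1818 0.025 ] [251. 223.]
top end_wall 0.45 [ 0.623  -0.0197  0.0022] [329. 183.]
top stop_face 0.58 [ 0.4543 -0.0555  0.0236] [344. 246.]
top knob_grip 0.66 [ 0.5073 -0.0967  0.0737] [361. 223.]
top pile_small 0.78 [ 0.5544  0.2893 -0.0006] [212. 210.]
top pile_small 
[... 598 characters left out ...]
8.]
scene end_wall 0.61 [0.519  0.182  0.0169] [383. 222.]
scene stop_face 0.83 [ 0.4498 -0.0527  0.0214] [327. 175.]
scene knob_grip 0.69 [ 0.5031 -0.097   0.0694] [306. 171.]
scene pile_small 0.82 [ 0.5511  0.2873 -0.0013] [410. 249.]
scene pile_small 0.65 [0.5051 0.1439 0.0029] [373. 216.]
scene pile_small 0.61 [ 0.3295  0.2509 -0.0049] [427. 192.]
scene pile_medium 0.89 [0.479  0.0474 0.0038] [349. 197.]
scene pile_large 0.97 [ 0.6239 -0.0227  0.0015] [307. 221.]
scene pile_large 0.61 [ 0.795  -0.0047  0.0015] [280. 268.]
scene tin 0.89 [ 0.5761 -0.3535 -0.0037] [230. 169.]
scene dish 0.76 [ 0.4478 -0.3262  0.0016] [259. 147.]
scene jar 0.43 [ 5.749e-01 -3.489e-01 -2.000e-04] [231. 168.]
```

View pics/top0.png

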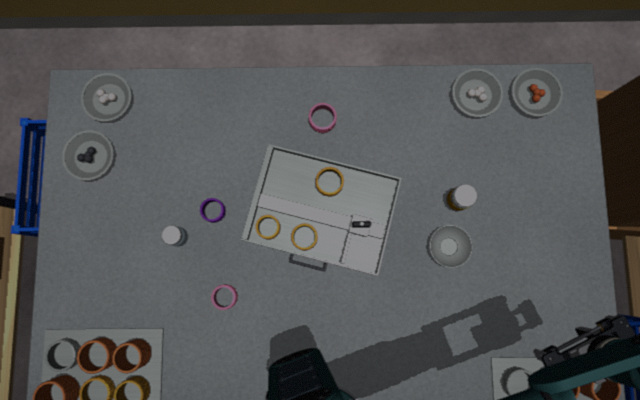

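```bash
python3 - <<'E'
import cv2
a=cv2.imread("pics/top0.png")[140:290,215:415]
cv2.imwrite("pics/topc.png",cv2.resize(a,None,fx=4,fy=4,interpolation=2))
E
```

```text
(no output)
```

View pics/topc.png

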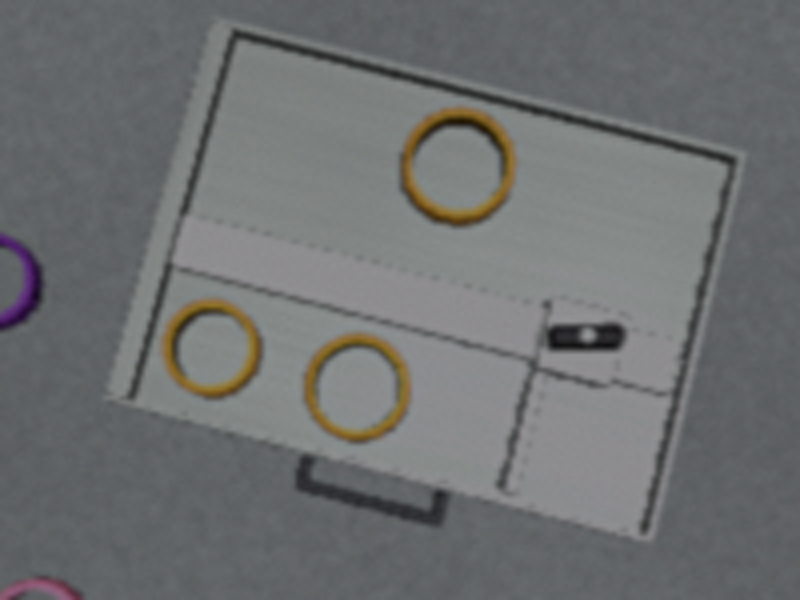

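The yellow bangles at top-view (269,227) and (304,237) are in the channel, and networks plus size make them small and medium. The one at (329,182), behind the rail, is the large. The purple ring (212,210) and the pink rings (225,296) and (322,118) are look-alikes outside the tray. The knob at (361,223) lies about 1.3 rad clockwise of the tray's x. Next I fit the tray yaw and knob precisely.

```bash
cat >> h.py <<'E'
def cloud(s):
    Z=s["range_z"].astype(float); K=np.array(s["camera_matrix"]); v,u=np.indices(Z.shape)
    P=np.stack([(u-K[0,2])/K[0,0]*Z,(v-K[1,2])/K[1,1]*Z,Z],-1)
    R,_=cv2.Rodrigues(np.array(s["rvec"],float)); W=(P-np.array(s["tvec"]).ravel())@R
    W[Z<=0]=np.nan; return W
def knob(s,c=(0.505,-0.097),r=0.045):
    W=cloud(s); d=np.hypot(W[...,0]-c[0],W[...,1]-c[1])
    m=(d<r)&(W[...,2]>0.065)&(W[...,2]<0.1); p=W[m][:,:2].astype(np.float32)
    if len(p)<5: return None
    mu=p.mean(0); rect=cv2.minAreaRect(p); e,V=np.linalg.eigh(np.cov(p.T)); a=np.arctan2(V[1,1],V[0,1])
    return len(p),mu.round(4),np.array(rect[0]).round(4),np.array(rect[1]).round(4),round(float(a),3),np.median(W[m][:,2]).round(4)
E
python3 - <<'E'
from h import *
for c in("top","scene"):
    s=robot.snapshot(c); W=cloud(s)
    print(c,"knob",knob(s))
    # tray walls/floor extents: points 0.022<z<0.05 near tray
    m=(W[...,2]>0.002)&(W[...,2]<0.06)&(abs(W[...,0]-0.555)<.24)&(abs(W[...,1])<.24)
    p=W[m]; 
    n,l,st,ce=cv2.connectedComponentsWithStats(m.astype(np.uint8)); i=1+np.argmax(st[1:,4])
    q=W[l==i][:,:2].astype(np.float32); print(st[i],cv2.minAreaRect(q))
    # carriage top
    m2=(abs(W[...,2]-0.040)<.004)&(np.hypot(W[...,0]-.505,W[...,1]+.097)<.05); print("car",m2.sum(),W[m2].mean(0).round(4))
E
```

```text
top knob (112, array([ 0.5057, -0.0965], dtype=float32), array([ 0.5057, -0.0966]), array([0.0436, 0.0129]), 1.551, np.float64(0.0831))
[  233   140   173   139 12396] ((0.5409072041511536, 0.008929833769798279), (0.40139320492744446, 0.328378826379776), 73.66580200195312)
car 244 [ 0.5019 -0.0941  0.04  ]
scene knob (96, array([ 0.5093, -0.0929], dtype=float32), array([ 0.5077, -0.0946]), array([0.0156, 0.046 ]), 1.628, np.float64(0.0789))
[ 256  150  145  123 6980] ((0.5321956276893616, -0.0031791329383850098), (0.38601183891296387, 0.29955849051475525), 75.38151550292969)
car 119 [ 0.5106 -0.0891  0.0387]
```

```bash
python3 - <<'E'
from h import *
for c in("top","scene"):
    s=robot.snapshot(c); W=cloud(s)
    yaw=-.26; 
    for it in range(3):
        R=np.array([[np.cos(yaw),np.sin(yaw)],[-np.sin(yaw),np.cos(yaw)]])
        T=(W[...,:2]-np.array([.506,-.0965]))@R.T  # tray-axis coords from knob
        m=(abs(W[...,2]-.022)<.004)&(T[...,1]>.04)&(T[...,1]<.24)&(abs(T[...,0])<.03)
        p=W[m][:,:2]; t=T[m]
        # mid of rail per y-bin
        b=(t[:,1]*100).astype(int); ys=[];xs=[]
        for k in np.unique(b):
            q=t[b==k]
            if len(q)>8: ys.append(q[:,1].mean()); xs.append((q[:,0].min()+q[:,0].max())/2)
        sl,off=np.polyfit(ys,xs,1); yaw-=sl
    w=(abs(W[...,2]-.033)<.004)&(abs(T[...,0]+.063)<.04)&(T[...,1]>.2)&(T[...,1]<.32)
    print(c,m.sum(),"yaw",yaw,"off",off, "endwall y from knob", np.percentile(T[w][:,1],[2,50,98]) if w.any() else None)
E
```

```text
top 903 yaw -0.2665281195163779 off 0.000774716928523413 endwall y from knob [0.20483364 0.27511848 0.28464884]
scene 567 yaw -0.2626227774909726 off 0.0005081402752698162 endwall y from knob [0.20501494 0.27591475 0.28756927]
```

carry_out:
  deltas: "34 -20 0 0 0 -0.09 0; 68 -40 0 0 0 -0.18 0; 102 -60 0 0 0 -0.27 0; 136 -80 0 0 0 -0.36 0; 170 -100 0 0 0 -0.45 0; 204 -120 0 0 0 -0.54 0; 238 -140 0 0 0 -0.63 0; 271 -160 0 0 0 -0.72 0"

```text
time: 1.97
tool_pos: [0.4121, -0.2357, 0.2058]
ee_rot: [3.141, 0.0, 1.164]
wrist_force: [0.3, -0.0, -0.3]
width: 0.0942
```

```bash
cat >> h.py <<'E'
def delta(o,tgt,yaw):
    """tool-axis shift (mm) and turn about tool z from measured pose to target"""
    from scipy.spatial.transform import Rotation as Ro
    R=Ro.from_euler("xyz",o["ee_rot"]).as_matrix(); d=R.T@(np.array(tgt)-o["tool_pos"])*1000
    Rt=Ro.from_euler("xyz",[np.pi,0,yaw]).as_matrix()
    return d.round(1), Ro.from_matrix(R.T@Rt).as_rotvec().round(3)
E
python3 - <<'E'
from h import *
o=robot.get_obs(); print(o["time"],o["tool_pos"],o["ee_rot"],o["joint_positions"],o["wrist_force"])
print(delta(o,[.506,-.096,.12],1.565))
E
```

```text
1.9667 [ 0.41206826 -0.23574308  0.20575043] [3.14069094e+00 1.24102658e-04 1.16416124e+00] [-6.39222986e-01 -8.23617712e-02  1.54014276e+00  8.76313051e-05
  1.68290562e+00 -2.32578116e-01] [ 0.27227459 -0.0360972  -0.28796497]
(array([165.5,  30.9,  85.8]), array([ 0.001,  0.   , -0.401]))
```

carry_out:
  deltas: "33 6 0 0 0 -0.08 0; 66 12 10 0 0 -0.16 0; 99 18 30 0 0 -0.24 0; 132 25 55 0 0 -0.32 0.4; 165.5 31 80 0 0 -0.4 0.4; 165.5 31 86 0 0 -0.4 0.4; 165.5 31 86 0 0 -0.4 0.4; 165.5 31 86 0 0 -0.4 0.4"

```text
time: 2.63
tool_pos: [0.5055, -0.0986, 0.1195]
ee_rot: [-3.141, 0.001, 1.559]
wrist_force: [-0.4, 0.5, 0.3]
width: 0.0642
```

```bash
python3 - <<'E'
from h import *
s=robot.snapshot("scene"); save(s,"s1.png")
cv2.imwrite("pics/s1c.png",cv2.resize(cv2.cvtColor(s["pixels"],4)[80:260,210:450],None,fx=3,fy=3))
o=robot.get_obs(); print(o["time"],o["tool_pos"],o["ee_rot"],o["width"],o["wrist_force"],o["wrist_torque"])
print(delta(o,[.506,-.096,.054],1.565))
E
```

```text
2.6833 [ 0.50598043 -0.09926878  0.12059098] [3.14028527e+00 1.20374600e-03 1.55833026e+00] 0.060104604881732006 [-0.33267331 -0.75386373  0.59760424] [-0.06831091 -0.09616485 -0.01374823]
(array([ 3.3, -0.1, 66.6]), array([ 0.001,  0.001, -0.007]))
```

View pics/s1c.png

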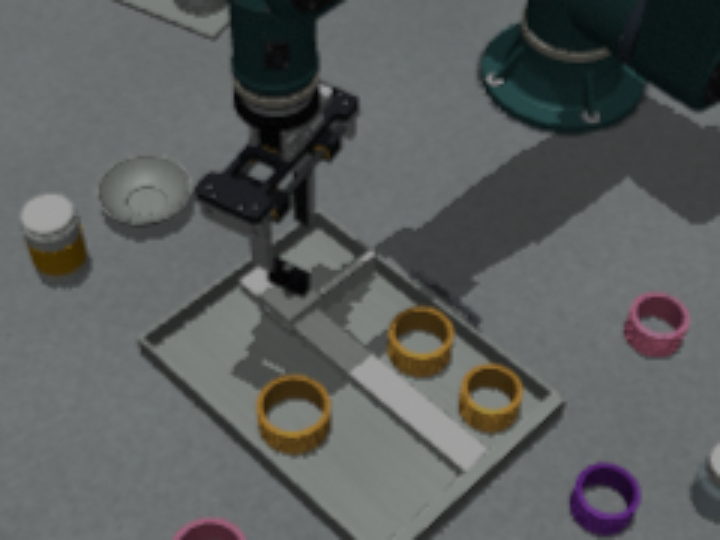

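The fingers straddle the black knob, at crop (290,275). I go down and close.

carry_out:
  deltas: "2 0 15 0 0 0 0.4; 3 0 35 0 0 0 0.4; 3 0 52 0 0 0 0.4; 3 0 62 0 0 0 0.4; 3 0 66 0 0 0 0.4; 3 0 66 0 0 0 0.9; 3 0 66 0 0 0 0.9; 3 0 66 0 0 0 0.9"

```text
time: 3.35
tool_pos: [0.5068, -0.0959, 0.0551]
ee_rot: [3.139, 0.001, 1.559]
wrist_force: [0.0, 0.2, -0.2]
width: 0.0398
```

carry_out:
  deltas: "0 0 0 0 0 0 0.9; 0 0 0 0 0 0 0.9; 0 0 0 0 0 0 0.9; 0 0 0 0 0 0 0.9; 0 0 0 0 0 0 0.9; 0 0 0 0 0 0 0.9; 0 0 0 0 0 -0.05 0.9; 0 0 0 0 0 -0.1 0.9"

```text
time: 4.02
tool_pos: [0.5044, -0.0952, 0.0538]
ee_rot: [-3.138, 0.0, 1.662]
wrist_force: [-5.6, -0.4, 5.8]
width: 0.0139
```

```bash
python3 - <<'E'
from h import *
o=robot.get_obs(); print(o["time"],o["tool_pos"],o["ee_rot"],o["width"],o["wrist_force"],o["wrist_torque"],o["joint_positions"])
E
```

```text
4.0167 [ 0.50441585 -0.09524733  0.05383903] [-3.13845119e+00  5.04175860e-05  1.66210551e+00] 0.013895810364095717 [-5.61950372 -0.43055441  5.7982253 ] [-0.02535957  0.58390134 -0.02353812] [-2.96266714e-01  8.99025798e-02  1.67521076e+00 -1.25693729e-03
  1.37936887e+00 -3.87334893e-01]
```

carry_out:
  deltas: "0 0 0 0 0 -0.08 0.9; 0 0 0 0 0 -0.16 0.9; 0 0 0 0 0 -0.24 0.9; 0 0 0 0 0 -0.32 0.9; 0 0 0 0 0 -0.4 0.9; 0 0 0 0 0 -0.48 0.9; 0 0 0 0 0 -0.56 0.9; 0 0 0 0 0 -0.64 0.9"

```text
time: 4.68
tool_pos: [0.5041, -0.0953, 0.0536]
ee_rot: [-3.138, -0.003, 2.304]
wrist_force: [-5.1, 0.4, 3.9]
width: 0.0141
```

carry_out:
  deltas: "0 0 0 0 0 -0.08 0.9; 0 0 0 0 0 -0.16 0.9; 0 0 0 0 0 -0.24 0.9; 0 0 0 0 0 -0.32 0.9; 0 0 0 0 0 -0.34 0.9; 0 0 0 0 0 -0.34 0.9; 0 0 0 0 0 -0.34 0.9; 0 0 0 0 0 -0.34 0.9"

```text
time: 5.35
tool_pos: [0.504, -0.0952, 0.0536]
ee_rot: [-3.139, -0.004, 2.64]
wrist_force: [-4.8, 0.2, 3.7]
width: 0.0139
```

```bash
python3 - <<'E'
from h import *
for c in ("top","scene"):
    s=robot.snapshot(c); save(s,c+"2.png")
    cv2.imwrite("pics/%s2c.png"%c,cv2.resize(cv2.cvtColor(s["pixels"],4)[130:280,210:410],None,fx=3,fy=3))
o=robot.get_obs(); print(o["time"],o["tool_pos"],o["ee_rot"],o["width"],o["wrist_force"],o["wrist_torque"])
u=np.array([np.sin(.265),np.cos(.265),0]); print("slide dir in tool", delta(o,o["tool_pos"]+.1*u,2.62))
E
```

```text
5.45 [ 0.50394657 -0.09521145  0.05360219] [-3.13931372 -0.00368991  2.64005384] 0.013660699908168702 [-4.46676101  0.04170069  4.91922706] [-6.88687035e-04  8.35366229e-01  2.73191481e-02]
slide dir in tool (array([23.4, 97.2, -0.1]), array([-0.002, -0.004,  0.02 ]))
```

View pics/scene2c.png

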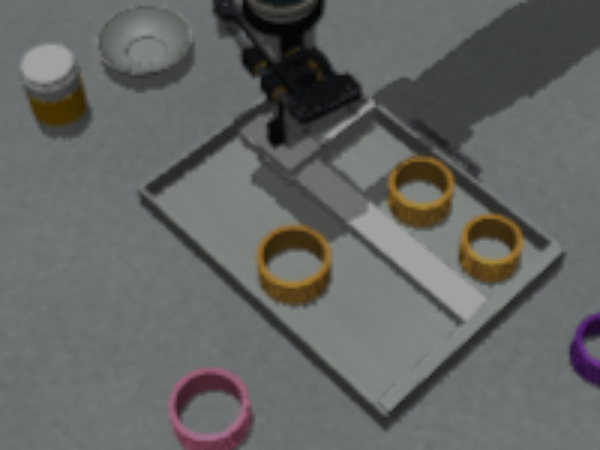

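carry_out:
  deltas: "2 4 0 0 0 0 0.9; 4 9 0 0 0 0 0.9; 5 14 0 0 0 0 0.9; 6 19 0 0 0 0 0.9; 7.5 24 0 0 0 0 0.9; 8.5 29 0 0 0 0 0.9; 10 34 0 0 0 0 0.9; 11 39 0 0 0 0 0.9"

```text
time: 6.12
tool_pos: [0.5149, -0.055, 0.0536]
ee_rot: [-3.141, -0.0, 2.64]
wrist_force: [-4.1, -1.3, 5.3]
width: 0.0139
```

```bash
cat > st.py <<'E'
from h import *
def prog():
    o=robot.get_obs(); u=np.array([np.sin(.265),np.cos(.265)]); n=np.array([np.cos(.265),-np.sin(.265)])
    d=o["tool_pos"][:2]-np.array([.5039,-.0952]); f=o["wrist_force"][:2]
    print("t",o["time"],"along",(d@u*1e3).round(1),"lat",(d@n*1e3).round(1),"z",o["tool_pos"][2].round(4),"rot",o["ee_rot"].round(3),"F along",(f@u).round(1),"lat",(f@n).round(1),o["wrist_force"][2].round(1),"M",o["wrist_torque"].round(2),"w",o["width"].round(4))
prog()
E
python3 st.py
```

```text
Traceback (most recent call last):
  File "st.py", line 6, in <module>
    prog()
    ~~~~^^
  File "st.py", line 5, in prog
    print("t",o["time"],"along",(d@u*1e3).round(1),"lat",(d@n*1e3).round(1),"z",o["tool_pos"][2].round(4),"rot",o["ee_rot"].round(3),"F along",(f@u).round(1),"lat",(f@n).round(1),o["wrist_force"][2].round(1),"M",o["wrist_torque"].round(2),"w",o["width"].round(4))
                                                                                                                                                                                                                                                   ^^^^^^^^^^^^^^^^
AttributeError: 'float' object has no attribute 'round'
```

carry_out:
  deltas: "1 4 0 0 0 0 0.9; 2 8 0 0 0 0 0.9; 3 12 0 0 0 0 0.9; 4 16 0 0 0 0 0.9; 5 20 0 0 0 0 0.9; 6 24 0 0 0 0 0.9; 7 28 0 0 0 0 0.9; 7.7 32 0 0 0 0 0.9"

```text
time: 6.78
tool_pos: [0.5234, -0.0237, 0.0536]
ee_rot: [-3.141, -0.0, 2.64]
wrist_force: [-6.1, -0.9, 6.6]
width: 0.014
```

```bash
sed -i 's/o\["width"\].round(4)/round(o["width"],4)/' st.py
python3 st.py
```

```text
t 6.7833 along 74.2 lat 0.1 z 0.0536 rot [-3.141 -0.     2.64 ] F along -2.4 lat -5.6 6.6 M [-0.38  0.97  0.06] w 0.014
```

carry_out:
  deltas: "1.5 3 0 0 0 0 0.9; 3 6 0 0 0 0 0.9; 4 9 0 0 0 0 0.9; 5 12 0 0 0 0 0.9; 5.5 15 0 0 0 0 0.9; 6.5 18 0 0 0 0 0.9; 7 21 0 0 0 0 0.9; 8 24 0 0 0 0 0.9"

```text
time: 7.45
tool_pos: [0.5298, 0.0005, 0.0537]
ee_rot: [3.141, 0.004, 2.64]
wrist_force: [4.8, -4.6, -0.3]
width: 0.0137
```

```bash
cat >> st.py <<'E'
s=robot.snapshot("scene"); import sys
cv2.imwrite("pics/%s.png"%sys.argv[1],cv2.resize(cv2.cvtColor(s["pixels"],4)[130:280,210:410],None,fx=4,fy=4,interpolation=2))
E
python3 st.py s3
```

```text
t 7.45 along 99.2 lat -0.1 z 0.0537 rot [3.141 0.004 2.64 ] F along -3.1 lat 5.8 -0.3 M [-0.88 -0.81  0.04] w 0.0137
```

View pics/s3.png

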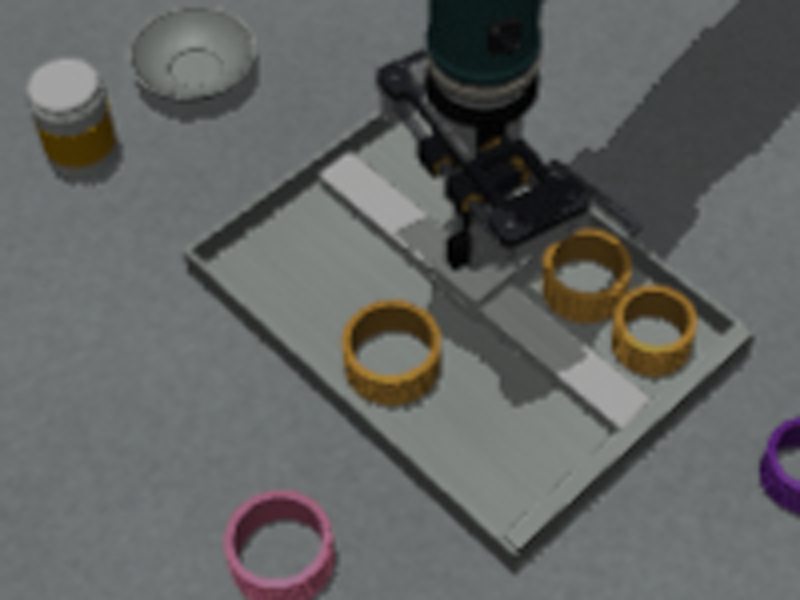

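carry_out:
  deltas: "0 1.5 0 0 0 0 0.9; 0 3 0 0 0 0 0.9; 0.2 4.5 0 0 0 0 0.9; 0.5 6 0 0 0 0 0.9; 0.8 7.5 0 0 0 0 0.9; 1.2 9 0 0 0 0 0.9; 1.5 10.5 0 0 0 0 0.9; 1.8 12 0 0 0 0 0.9"

```text
time: 8.17
tool_pos: [0.533, 0.012, 0.0536]
ee_rot: [-3.141, 0.002, 2.64]
wrist_force: [3.3, -4.6, 1.0]
width: 0.0136
```

```bash
python3 st.py s4
```

```text
t 8.1667 along 111.1 lat -0.0 z 0.0536 rot [-3.141e+00  2.000e-03  2.640e+00] F along -3.6 lat 4.4 1.0 M [-0.87 -0.7   0.03] w 0.0136
```

View pics/s4.png

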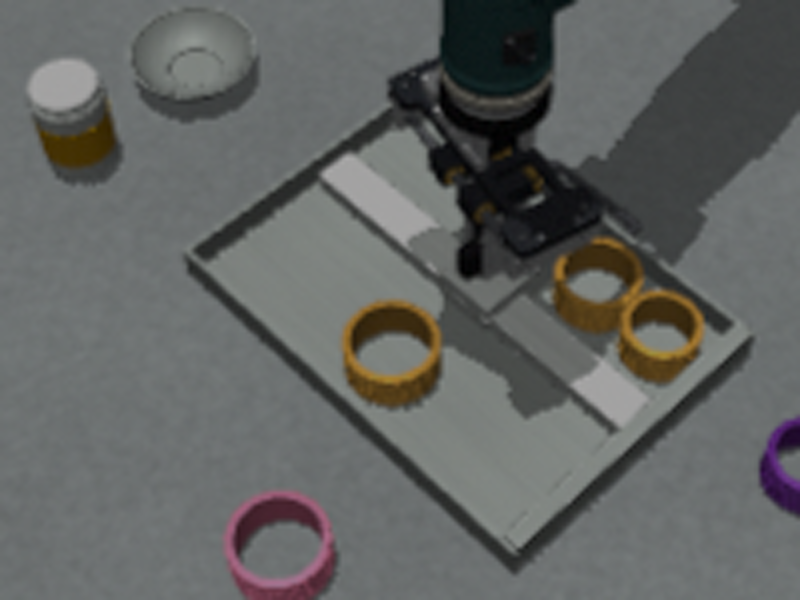

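carry_out:
  deltas: "0 0.7 0 0 0 0 0.9; 0 1.4 0 0 0 0 0.9; 0.1 2.1 0 0 0 0 0.9; 0.2 2.8 0 0 0 0 0.9; 0.3 3.5 0 0 0 0 0.9; 0.4 4.2 0 0 0 0 0.9; 0.5 4.9 0 0 0 0 0.9; 0.6 5.6 0 0 0 0 0.9"

```text
time: 8.88
tool_pos: [0.5343, 0.0167, 0.0536]
ee_rot: [-3.14, 0.001, 2.64]
wrist_force: [1.1, -8.3, 2.2]
width: 0.0141
```

```bash
python3 st.py s5
```

```text
t 8.8833 along 116.0 lat 0.0 z 0.0536 rot [-3.14e+00  1.00e-03  2.64e+00] F along -7.7 lat 3.2 2.2 M [-1.39 -0.34  0.03] w 0.0141
```

carry_out:
  deltas: "0 0.3 0 0 0 0 0.9; 0 0.6 0 0 0 0 0.9; 0 0.9 0 0 0 0 0.9; 0 1.2 0 0 0 0 0.9; 0 1.2 0 0 0 0 0.9; 0 1.2 0 0 0 0 0.9; 0 1.2 0 0 0 0 0.9; 0 1.2 0 0 0 0 0.9"

```text
time: 9.6
tool_pos: [0.5343, 0.0168, 0.0536]
ee_rot: [-3.138, 0.0, 2.639]
wrist_force: [0.0, -8.1, 3.1]
width: 0.0138
```

```bash
python3 st.py s6; python3 - <<'E'
from h import *
s=robot.snapshot("top"); save(s,"t6.png")
cv2.imwrite("pics/t6c.png",cv2.resize(cv2.cvtColor(s["pixels"],4)[140:290,215:415],None,fx=4,fy=4,interpolation=2))
for t in ["end_wall","stop_face","pile_small","pile_medium"]:
        for r in robot.place_of(s,t)[:3]:
            w=towld(s,r["at"]); print(t,round(r["p"],2),w.round(4),px(s,w))
E
```

```text
t 9.6 along 116.1 lat 0.0 z 0.0536 rot [-3.138  0.     2.639] F along -7.8 lat 2.1 3.1 M [-1.57 -0.22  0.04] w 0.0138
end_wall 0.58 [0.5157 0.1859 0.0227] [250. 223.]
end_wall 0.5 [0.4831 0.06   0.0218] [299. 235.]
stop_face 0.65 [0.4844 0.0598 0.0221] [299. 235.]
pile_small 0.8 [0.5106 0.1526 0.0052] [264. 226.]
pile_small 0.78 [0.3303 0.2468 0.0024] [227. 296.]
pile_small 0.76 [ 0.5512  0.2897 -0.001 ] [212. 211.]
pile_medium 0.52 [0.4924 0.0881 0.0044] [288. 232.]
pile_medium 0.22 [ 0.574  -0.3574  0.0041] [457. 199.]
```

View pics/s6.png

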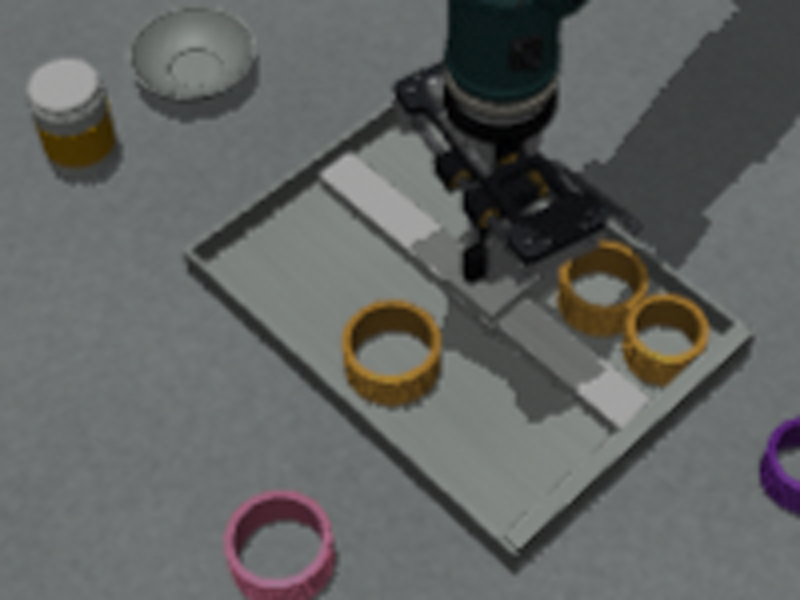

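View pics/t6c.png

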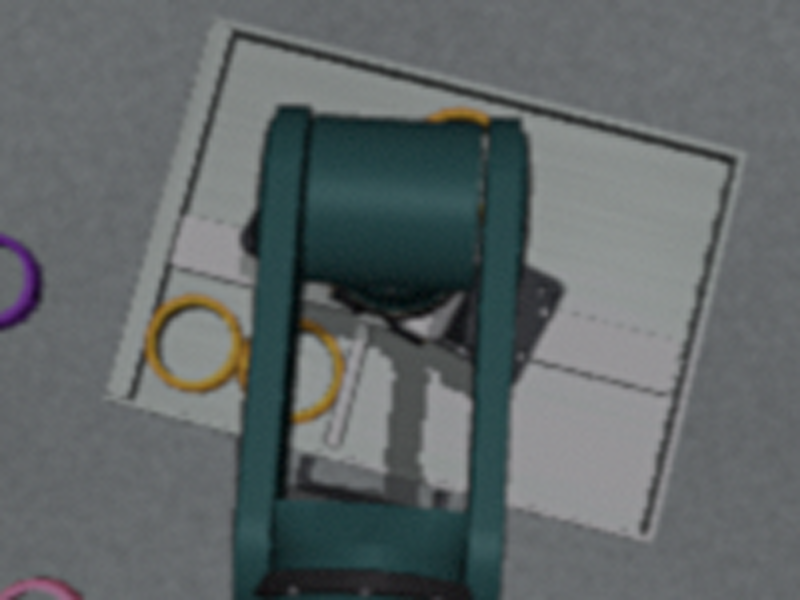

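carry_out:
  deltas: "0.2 0.4 0 0 0 0 0.9; 0.2 0.8 0 0 0 0 0.9; 0.2 1.2 0 0 0 0 0.9; 0.2 1.2 0 0 0 0 0.9; 0.2 1.2 0 0 0 0 0.9; 0.2 1.2 0 0 0 0 0.9; 0.2 1.2 0 0 0 0 0.9; 0.2 1.2 0 0 0 0 0.9"

```text
time: 10.57
tool_pos: [0.5343, 0.0169, 0.0536]
ee_rot: [-3.135, 0.0, 2.639]
wrist_force: [-1.2, -11.4, 4.3]
width: 0.0139
```

```bash
python3 st.py s7
```

```text
t 10.5667 along 116.2 lat 0.0 z 0.0536 rot [-3.135  0.     2.639] F along -11.3 lat 1.8 4.3 M [-1.93 -0.11  0.1 ] w 0.0139
```

carry_out:
  deltas: "0 -0.3 0 0 0 0.08 0.9; 0 -0.5 0 0 0 0.16 0.9; 0 -0.5 0 0 0 0.24 0.9; 0 -0.5 0 0 0 0.32 0.9; 0 -0.5 0 0 0 0.4 0.9; 0 -0.5 0 0 0 0.48 0.9; 0 -0.5 0 0 0 0.56 0.9; 0 -0.5 0 0 0 0.64 0.9"

```text
time: 11.28
tool_pos: [0.5347, 0.0172, 0.0537]
ee_rot: [-3.139, 0.003, 1.996]
wrist_force: [0.2, -8.8, 3.3]
width: 0.0138
```

carry_out:
  deltas: "0 0 0 0 0 0.08 0.9; 0 0 0 0 0 0.16 0.9; 0 0 0 0 0 0.24 0.9; 0 0 0 0 0 0.32 0.9; 0 0 0 0 0 0.4 0.9; 0 0 0 0 0 0.46 0.9; 0 0 0 0 0 0.46 0.9; 0 0 0 0 0 0.46 0.9"

```text
time: 11.95
tool_pos: [0.535, 0.0173, 0.0539]
ee_rot: [-3.141, 0.004, 1.539]
wrist_force: [0.3, -9.9, 2.9]
width: 0.0141
```

```bash
python3 st.py s8
```

```text
t 11.95 along 116.8 lat 0.6 z 0.0539 rot [-3.141  0.004  1.539] F along -9.5 lat 2.9 2.9 M [-1.64 -0.44 -0.  ] w 0.0141
```

View pics/s8.png

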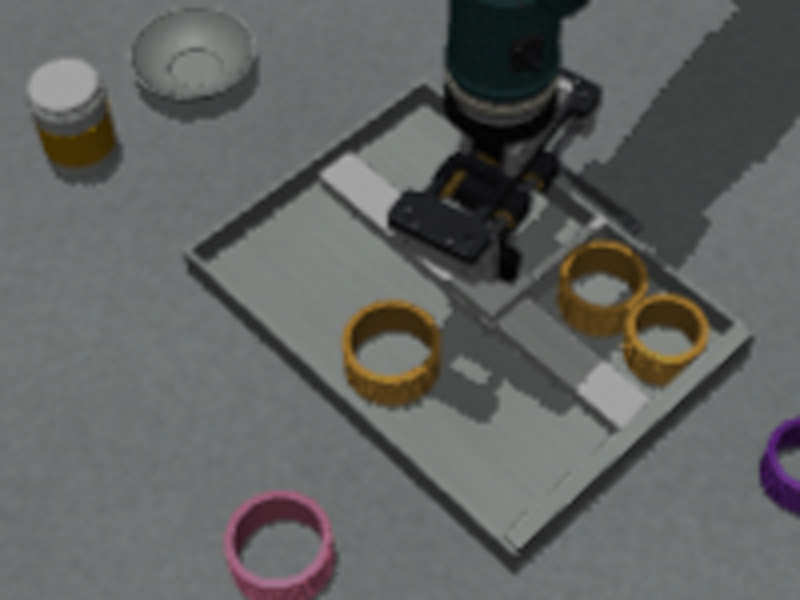

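carry_out:
  deltas: "-0.7 0 0 0 0 0 0.9; -1.4 0 0 0 0 0 0.9; -1.4 0 0 0 0 0 0.4; -1.4 0 0 0 0 0 0.4; -1.4 0 0 0 0 0 0.4; -1.4 0 0 0 0 0 0.4; -1.4 0 0 0 0 0 0.4; -1.4 0 0 0 0 0 0.4"

```text
time: 12.67
tool_pos: [0.5348, 0.0183, 0.0531]
ee_rot: [-3.141, -0.0, 1.54]
wrist_force: [-1.0, -0.4, 0.5]
width: 0.0502
```

carry_out:
  deltas: "-1.4 0 -5 0 0 0 0.4; -1.4 0 -20 0 0 0 0.4; -1.4 0 -40 0 0 0 0.4; -1.4 0 -70 0 0 0 0.4; -1.4 0 -100 0 0 0 0.4; -30 0 -130 0 0 0 0.4; -65 0 -150 0 0 0 0.4; -100 0 -150 0 0 0 0.4"

```text
time: 13.33
tool_pos: [0.5346, -0.0831, 0.2105]
ee_rot: [3.13, 0.003, 1.542]
wrist_force: [1.0, -0.2, -0.1]
width: 0.0563
```

carry_out:
  deltas: "-35 0 0 0 0 0 0.4; -70 0 0 0 0 0 0.4; -105 0 0 0 0 0 0.4; -140 0 0 0 0 0 0.4; -175 0 0 0 0 0 0.4; -200 0 0 0 0 0 0.4; -200 0 0 0 0 0 0.4; -200 0 0 0 0 0 0.4"

```text
time: 14.0
tool_pos: [0.5255, -0.283, 0.2033]
ee_rot: [-3.141, -0.001, 1.537]
wrist_force: [0.2, 0.5, -0.2]
width: 0.0565
```

```bash
python3 st.py s9; python3 - <<'E'
from h import *
for c in ("top","scene"):
    s=robot.snapshot(c)
    if c=="top": cv2.imwrite("pics/t9c.png",cv2.resize(cv2.cvtColor(s["pixels"],4)[140:290,215:415],None,fx=4,fy=4,interpolation=2))
    k=knob(s,(.536,.016)); print(c,"knob",k, "q", None if k is None else -.265-(k[4]%np.pi-np.pi))
    d={}
    for t in ["end_wall","stop_face","pile_small","pile_medium","pile_large","tin","dish","jar"]:
        for r in robot.place_of(s,t)[:3]:
            if r["p"]>.4: w=towld(s,r["at"]); print(t,round(r["p"],2),w.round(4)); d.setdefault(t,w)
    if "end_wall" in d and "stop_face" in d: print("dist",(d["end_wall"]-d["stop_face"])[:2]@[np.sin(.265),np.cos(.265)])
E
```

```text
t 14.0 along -175.5 lat 70.0 z 0.2033 rot [-3.141e+00 -1.000e-03  1.537e+00] F along 0.5 lat 0.0 -0.2 M [ 0.01 -0.16 -0.02] w 0.0565
top knob (118, array([0.5362, 0.015 ], dtype=float32), array([0.5365, 0.0145]), array([0.0137, 0.0451]), 1.593, np.float64(0.0835)) q 1.283592653589793
end_wall 0.67 [0.5154 0.1824 0.0246]
stop_face 0.94 [0.4827 0.0591 0.0229]
pile_small 0.77 [0.327  0.2493 0.0012]
pile_small 0.63 [0.5152 0.184  0.0243]
pile_small 0.61 [0.5104 0.1512 0.0072]
pile_medium 0.77 [0.4904 0.0886 0.0035]
pile_large 0.81 [ 0.8022 -0.0045 -0.0024]
pile_large 0.54 [ 0.6226 -0.0192  0.0029]
tin 0.71 [0.5383 0.0145 0.0731]
dish 0.85 [ 0.4512 -0.328   0.0014]
jar 0.93 [ 0.4858  0.3753 -0.0024]
dist 0.12749366656703423
scene knob (104, array([0.5396, 0.019 ], dtype=float32), array([0.5376, 0.0175]), array([0.016 , 0.0463]), 1.592, np.float64(0.0805)) q 1.284592653589793
end_wall 0.59 [0.5199 0.1804 0.0196]
stop_face 0.66 [0.4825 0.0561 0.0185]
pile_small 0.89 [ 0.328   0.2494 -0.0031]
pile_small 0.81 [0.5085 0.1528 0.0026]
pile_small 0.57 [ 0.5553  0.2876 -0.0007]
pile_medium 0.63 [0.4891 0.091  0.0044]
pile_large 0.92 [ 0.6246 -0.0233 -0.0014]
pile_large 0.83 [ 0.7937 -0.0051 -0.0012]
tin 0.73 [ 0.5762 -0.3469 -0.0006]
tin 0.51 [0.5333 0.0159 0.0651]
dish 0.6 [ 0.4464 -0.3241  0.0026]
jar 0.82 [ 0.4843  0.3816 -0.0051]
dist 0.12981827726810777
```

View pics/t9c.png

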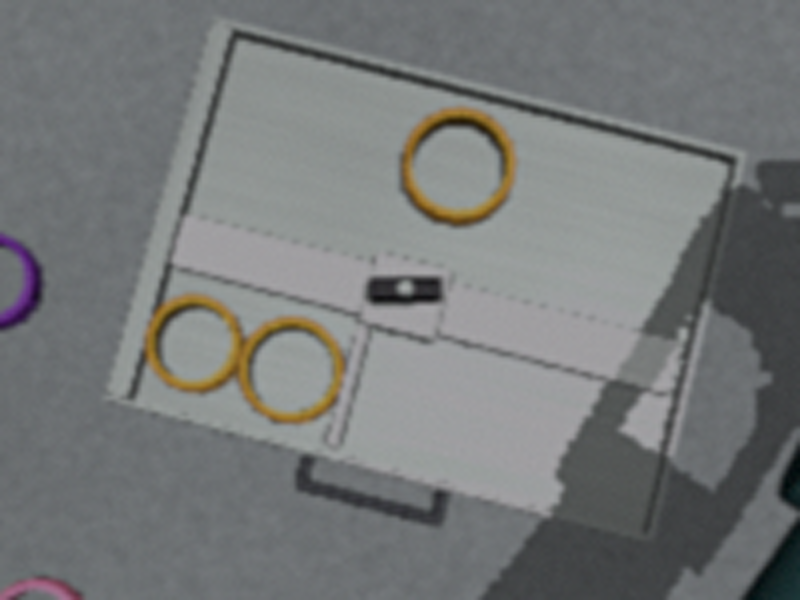

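The small and medium piles touch each other, the end wall and the stop plate at crop (195,343), (292,370) and (355,385). The knob at (405,289) is turned to about 1.28 rad, and the arm is clear.

```bash
python3 -c "
from bench import robot
print(robot.close_job())"
```

```text
the job is handed in; nothing more can be done
None
```

The stop is locked with the small and medium bangle piles snug against each other and the end wall. The job is handed in, with the clock at about 14 s of the 42 s allowed; it reports no verdict.

**What I did:** I gripped the clamp knob and turned it from about 1.3 rad to 0.24 rad. I then slid the stop about 116 mm until it stalled against the piles, turned the knob tight again, let go and moved the arm clear.

**Squeeze:** The wrist force along the rail peaked at about 11 N in the end-of-call readings. That includes the carriage's own friction, and I did not measure the force on the piles directly.

**Last checks:**
- **Knob:** it stands at about 1.28 rad in both cameras, above the 1.05 rad needed.
- **Stop:** its face is 127.5 mm (top camera) and 129.8 mm (scene camera) from the end wall; the limit is 134 mm. The two figures differ by 2 mm, within the networks' accuracy.
- **Other wares:** the large pile, dish and jar are where they were, within measuring error. The scene camera also finds the tin in place, but the top camera's only tin report was the knob, mistaken for it.

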